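# Open the tumbler guard and hold it wide

### The arm

A 6-joint arm with a two-finger parallel gripper is mounted at the origin on a cart in front of the work surface, level with it; the furniture and walls round the work are solid. World frame = base frame: x ahead of the robot, y to its left, z up, the work surface at z = 0. Lengths are in mm, angles in degrees, forces in N, time in s.
With the tool pointing down it reaches from about 300 to 850 mm from the base axis. Payload 4.2 kg.
Tool frame: the origin (TCP) lies midway between the tips of the shut fingers; the grasp point (between the pads) lies 19 mm behind it; z points along the fingers, y is the line along which they close (so a half turn about z gives the same grasp; the last joint's range is limited). The gripper opens to 91 mm and grips with 3 to 60 N. Pads are 32 mm wide; open, the fingers measure 118 mm over their backs; the gripper's body (76 mm by 178 mm) begins 60 mm behind the grasp point.
Start: joints at [-74.255, 18.312, 89.639, -0, 72.044, -1.146], TCP at [167.069, -550.213, 180.876] pointing down, gripper open.
Joint ranges: [-177.97, 177.97], [-48.28, 115.42], [12.27, 149.76], [-77.06, 257.06], [2.81, 150.46], [-146.56, 146.56]. Speed limits (degrees/s): [147.25, 147.25, 180, 180, 180, 180].

### API

Orientations are given as [roll, pitch, yaw] about the fixed x, y, z axes, in that order (R = Rz(yaw) Ry(pitch) Rx(roll)).
In Python, from workcell import env gives the robot as it stands.
- The arm moves only by the shell command python3 -m jog 'ROWS' [FORCE]. ROWS is a JSON object of lists of equal length, an entry for each row: "jaw": the finger opening in mm, from 0 to 91.2; "slide": the shift along the tool's x, y, z in units of 30 mm (1.0 is 30 mm), a list of three; "spin": the turn about the tool's z in units of 8 degrees (1.0 is 8 degrees). In form: {"jaw": [jaw, ...], "slide": [[dx, dy, dz], ...], "spin": [spin, ...]}. A call has 1 to 10 rows; each row shifts and turns the commanded pose from where the row before left it, along the tool's axes as they then stand; what a row does not reach is not made up. A row lasts 1/10 s, in which the tool goes at most 50 mm and 8.59 degrees, less where a joint would pass 70% of its speed; a pose out of reach is approached as far as the arm can. A call is refused whole if a number of a shift passes 1 or a number of a turn 1, either way. A call with a gripper value outside its range is refused whole. The fingers move at their own pace and stop on an object; FORCE is the grip in N (left out, the last holds). Time passes only in rows, so rows that do not move let the fingers close. It gives the time, the measured TCP pose, the force, the opening and the grip force at its end, in the units of the state.
- env.state(): the state, without advancing time (a new reading comes with each control period).
- env.grab_frame(name): name is "scene" or "top" or "wrist"; returns the picture (420x560x3 uint8, red, green, blue); there is no depth.
- env.camera_model(name): a dict with "fx", "fy", "cx", "cy" (pixels), "camera_from_world" (4x4, takes a point from world to camera coordinates). Camera axes: x right, y up, looking along -z (the intrinsics and any distortion apply to the point x, -y, -z); pixel columns grow to the right and rows downward; lengths in mm; the calibration is good to about 2 mm. The wrist camera is an equidistant fisheye: a pixel r from the principal point sees the ray r / f radians off the axis. A picture is of the moment at which its call begins: read the wrist's pose just before it. camera_model takes no time and is no camera call; for the wrist camera it gives the pose at the moment of the call.
- env.job_done(): hands the job in; it is judged then, once.
The state is a dict: "time_s": time; "qpos": joint angles; "qvel": joint speeds; "effort": joint torques, N m; "ee_pos": TCP position; "ee_rot": TCP orientation; "force": force on the tool from outside, world axes, zero at the start; "torque": the same for the moment, N m; "gripper_width": finger opening in mm; "gripper_force": force on a finger pad.
Only numpy, scipy, OpenCV 4.12 (cv2) and the standard library are available. Lean on these libraries where they do the work, as an engineer would, in place of code of your own. Each camera call takes 0.05 s, during which the arm holds its last target. There are 200 camera calls.

### The job

The barrel tumbler has stopped and I want to lift its barrel out with both hands: squeeze the guard gate's safety catch fully home first, then squeeze its bolt catch and swing the gate out past its detent until you feel it come gently against its rubber stop. Stay there: the program finishes while your gripper is still pressing the gate lightly against the stop, because its spring would close it. Leave the barrel and the other things on the bench undisturbed.

Things in the scene. Friction and masses are not known exactly. Their poses are not given: they have to be found in the camera images.
- tumbler: Grey bench barrel tumbler, fixed, about 125 x 270 mm, roof 135 mm high. Origin: under its middle, on the bench top; +x to its back, +y to the gate's hinge end, z up. The barred aluminium gate is its front (-x side), the motor housing (top 120 mm high) its -y end. Place and turn vary.
- gate_hinge (a point): Point on the gate's upright hinge axis, at the height of the top face of the gate's top rail (150 mm above the bench); in the tumbler's frame x -60, y 95. The gate is 180 mm long and its rail 18 mm thick, centred on the axis; shut, it runs from the axis along the tumbler's -y. Distances r below are from this axis along the rail.
- gate (a joint): Gate angle, rad: 0 shut, grows as the free end swings out to the tumbler's front (clockwise from above), 1.2 to 1.45 against the stop. A spring closes it (0.16 N m shut, 0.45 N m wide) and a sprung roller on the roof at the hinge resists as a detent between about 0.33 and 0.97 (up to about 1 N m against opening, centre 0.65); left alone beyond it the gate falls back to about 0.95.
- safety_catch (a joint): Travel of the safety catch, m: 0 forward (locking: its lug stands behind the bolt's tail, so the bolt catch cannot be squeezed), 0.014 fully home against the rear (frees the bolt; needs 0.010). It slides across the gate, away from the gate's front, with about 3 N of friction and stays where it is put.
- safety_button (a point): Middle of the safety catch's black ribbed button, 35 mm above the rail's top: button 11 mm across the gate, 22 mm along it, top 50 mm above the rail, at r = 68 mm, nearer the hinge. Its front face is 21 mm in front of the rail's centre line at travel 0.
- safety_post (a point): Middle of the fixed steel post behind the button (8 mm across the gate, 22 mm along it, same height; rear face 14 mm behind the rail's centre line). Pinch button and post across the gate from above: 35 mm over both at travel 0, 21 mm when home.
- main_catch (a joint): Travel of the bolt catch, m: 0 bolt out in its keeper, 0.014 fully drawn; the gate is free from 0.011. A spring pushes it back out (3.5 N at 0, 7 N drawn), so keep it squeezed until the gate has opened 0.2 rad.
- main_tab (a point): Middle of the bolt catch's black ribbed tab, 35 mm above the rail's top: tab 12 mm along the rail, 20 mm across, top 50 mm above the rail, at r = 149 mm at travel 0; it slides along the rail towards the hinge.
- main_post (a point): Middle of the fixed steel post on the hinge side of the tab (10 mm along the rail, 20 mm across, same height), at r = 122 mm. Pinch tab and post along the rail from above: 38 mm over both at travel 0, 24 mm when drawn, then centred at r = 129 mm; still squeezed, the pair serves as the gate's handle. The steel bolt lies on the rail, top 8 mm above it.
- gate_stop: Steel stop arm low on the bench with an upright rubber bumper (18 mm across, top 68 mm high) 97 mm from the hinge. Origin on the hinge axis at bench height. Its yaw relative to the tumbler is minus the gate angle at which the gate's lower rail touches the bumper; the setting varies. The bumper gives about 1 mm per 10 N.
- barrel: Black rubber barrel, 72 mm across, 132 mm long, lying along the tumbler's y on two rollers behind the gate; origin at its middle.
- pot_small: Small clear pot, 56 mm across, 28 mm high, standing on the tumbler's motor housing; origin under its middle.
- loupe: Folding loupe, 42 x 75 x 15 mm, on the bench in front of the motor housing; origin under its middle.
- bead_jar: Screw jar of beads, 44 mm across, 48 mm high, on the right of the bench; origin under its middle.
- tweezers: Steel tweezers, 121 x 15 x 7 mm, front right; origin under the middle.
- pliers: Flat-nose pliers, 130 x 38 x 11 mm, right; origin under the middle.
- pot_left: Small clear pot, 64 mm across, 40 mm high, on the left; origin under its middle.
- hammer: Chasing hammer, 65 x 202 x 23 mm, front left; origin under its middle.

How it is judged:
By the outcome, as a careful person would: the job done as asked, in the order asked, and still so for the second after the job is handed in, while the arm keeps its last pose, push and grip.
It also fails if it takes over 48 s, if anything falls off the work surface, if the arm or the gripper's body presses on something with over 40 N, if the wrist force passes 120 N, or if a joint passes its speed limit or range.

## Working session

There is one attempt and no reset: what is moved stays moved. The work goes in short steps, Python scripts to look and compute and a shell command to move; the robot and the scene stay as the last step left them, time stands still between calls to the robot, and variables do not carry over. Pictures are saved under pics/ and viewed, at most 10 in all, crops included, and the job is handed in when it is done.

```bash
mkdir -p pics; ls
python3 - <<'E'
from workcell import env
import cv2
for n in("scene","top"):
    cv2.imwrite(f"pics/{n}0.png",env.grab_frame(n)[:,:,::-1])
    m=env.camera_model(n);print(n,{k:(v if not hasattr(v,'tolist') else v.tolist()) for k,v in m.items()})
print(env.state())
E
```

```text
pics
scene {'fx': 391.77102179919984, 'fy': 391.77102179919984, 'cx': 279.14950002953327, 'cy': 213.2388863178753, 'camera_from_world': [[-0.8836259949235797, -0.46779532730275314, -0.01930370039716561, 484.75986929992166], [0.2711491571158451, -0.5449192941522617, 0.7934362592268944, -232.66411452026307], [-0.3816847333738675, 0.6958667218758998, 0.6083471621492195, -941.8136775933416], [0.0, 0.0, 0.0, 1.0]]}
top {'fx': 456.7925007700962, 'fy': 456.7925007700962, 'cx': 271.65281028820954, 'cy': 203.60021309486422, 'camera_from_world': [[0.027199335066350274, -0.999291224509187, 0.02602392727622697, -11.285137510109994], [0.9808571264473673, 0.03170113476793406, 0.19213103745058688, -530.5931318038606], [-0.19281984770599192, 0.020299918062771236, 0.9810241687426884, -1151.0883551329703], [0.0, 0.0, 0.0, 1.0]]}
{'time_s': 0.1, 'qpos': array([-7.42569909e+01,  1.83466726e+01,  8.96988889e+01, -3.05807311e-04,
        7.20445601e+01, -1.14583587e+00]), 'qvel': array([-0.0487537 , -0.08455448, -0.10128886,  0.10253614,  0.01039686,
       -0.03359056]), 'effort': array([-8.37846474e-04, -4.13331449e+01, -2.32509148e+01,  7.29020778e-02,
        4.21626039e-02, -4.90886862e-05]), 'ee_pos': array([ 166.90933369, -549.71437407,  180.12106105]), 'ee_rot': array([-1.79909891e+02, -1.51147940e-03,  1.68889383e+01]), 'force': array([0.6220223 , 0.58820668, 0.0592725 ]), 'torque': array([-0.00068947, -0.01407263, -0.0564839 ]), 'gripper_force': 0.0, 'gripper_width': 91.23448416996426}
```

View pics/top0.png

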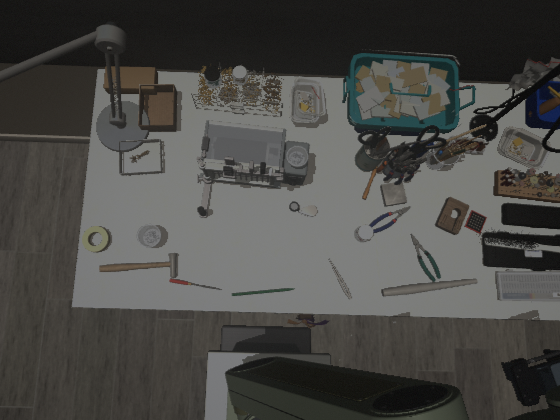

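View pics/scene0.png

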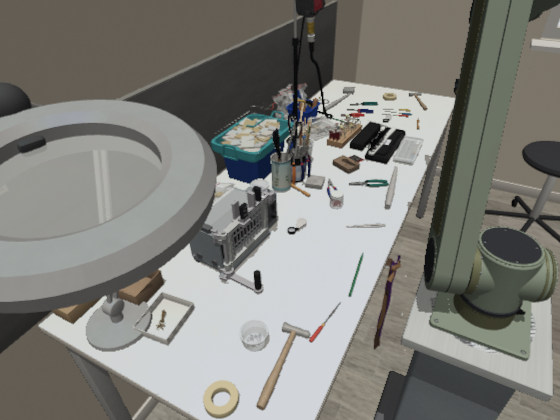

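The top view shows the tumbler at (200-312, 120-188), the motor housing at its right, and the stop arm with its bumper at about (204,211). In the scene view the black catches stand on the gate at about (243,210) and (258,193). Next I'll enlarge both.

Run:
```python
import cv2
a=cv2.imread("pics/top0.png")[110:225,190:325]
b=cv2.imread("pics/scene0.png")[175:300,180:295]
f=lambda i,k:cv2.convertScaleAbs(cv2.resize(i,None,fx=k,fy=k,interpolation=cv2.INTER_CUBIC),alpha=1.5)
cv2.imwrite("pics/topc.png",f(a,5));cv2.imwrite("pics/scenec.png",f(b,4.8))
```

```text
(no output)
```

View pics/topc.png

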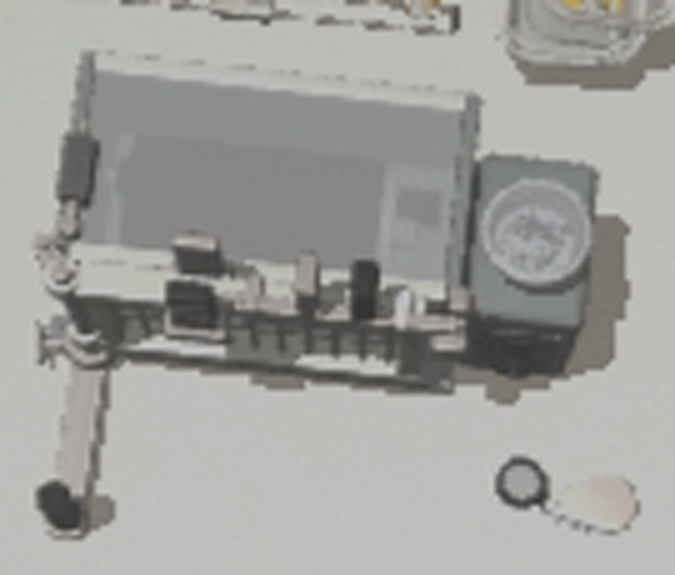

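View pics/scenec.png

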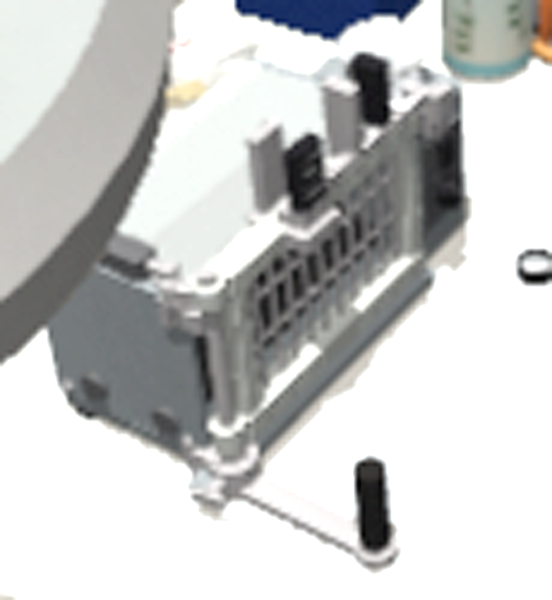

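The crops show the post and tab tops clearly. In the top crop: safety post (196,241), button (193,284), main post (308,258), tab (366,265). In the scene crop: (265,128), (305,141), (341,82) and (370,62). The bumper top is near (52,492) in the top crop and (370,464) in the scene crop.

```bash
cat > h.py <<'E'
import numpy as np
from workcell import env
def ray(m,u,v):
    T=np.array(m["camera_from_world"]);R=T[:3,:3];c=-R.T@T[:3,3]
    x=(u-m["cx"])/m["fx"];y=(v-m["cy"])/m["fy"]
    d=R.T@np.array([x,-y,-1.]);return c,d/np.linalg.norm(d)
def fray(m,u,v):
    T=np.array(m["camera_from_world"]);R=T[:3,:3];c=-R.T@T[:3,3]
    a=np.array([(u-m["cx"])/m["fx"],(v-m["cy"])/m["fy"]]);t=np.linalg.norm(a)
    a=a/t*np.sin(t);return c,R.T@np.array([a[0],-a[1],-np.cos(t)])
def onz(r,z): c,d=r;return c+d*(z-c[2])/d[2]
def tri(rs):
    A=sum(np.eye(3)-np.outer(d,d) for c,d in rs);b=sum((np.eye(3)-np.outer(d,d))@c for c,d in rs)
    return np.linalg.solve(A,b)
def fit(local,world):  # local (along tumbler x,y wrt hinge) -> yaw, hinge
    L=np.array(local,float);W=np.array(world)[:,:2];l=L-L.mean(0);w=W-W.mean(0)
    a=np.arctan2((l[:,0]*w[:,1]-l[:,1]*w[:,0]).sum(),(l*w).sum())
    R=np.array([[np.cos(a),-np.sin(a)],[np.sin(a),np.cos(a)]]);h=W.mean(0)-R@L.mean(0)
    return np.degrees(a),h,R,W-(L@R.T+h)
LOC=dict(spost=(10,-68),btn=(-15.5,-68),mpost=(0,-122),tab=(0,-149))
E
python3 - <<'E'
from h import *
np.set_printoptions(precision=1,suppress=True)
t=env.camera_model("top");s=env.camera_model("scene")
T=dict(spost=(196,241),btn=(193,284),mpost=(308,258),tab=(366,265),bump=(52,492))
S=dict(spost=(265,128),btn=(305,141),mpost=(341,82),tab=(370,62),bump=(370,464))
W=[]
for k in T:
    r1=ray(t,190+T[k][0]/5,110+T[k][1]/5);r2=ray(s,180+S[k][0]/4.8,175+S[k][1]/4.8)
    z=200 if k!="bump" else 68
    print(k,onz(r1,z),onz(r2,z),tri([r1,r2]))
    if k!="bump":W.append((onz(r1,z)+onz(r2,z))/2)
print(*fit([LOC[k] for k in LOC],W))
E
```

```text
spost [606.6 109.9 200. ] [607.5 113.8 200. ] [608.5 110.6 197.2]
btn [585.7 110.4 200. ] [582.8 114.3 200. ] [586.1 110.4 196.6]
mpost [600.2  57.2 200. ] [594.   60.2 200. ] [598.9  56.5 196.9]
tab [597.7  30.  200. ] [589.8  36.8 200. ] [597.2  29.1 193.9]
bump [508.9 188.3  68. ] [508.6 188.7  68. ] [508.9 188.4  67.5]
-2.803287355927911 [601.9 180.6] [[ 1.  0.]
 [-0.  1.]] [[-1.5 -0.4]
 [ 1.2 -1.2]
 [ 1.2 -0.1]
 [-0.8  1.6]]
```

```bash
python3 -m jog '{"jaw":[91,91,91,91,91,91,91,91,91,91],"slide":[[0.5,-0.4,-0.6],[1,-0.85,-0.6],[1,-0.85,-0.6],[1,-0.85,-0.6],[1,-0.85,-0.6],[1,-0.85,-0.6],[1,-0.85,-0.6],[1,-0.85,0],[1,-0.85,0],[1,-0.85,0]],"spin":[0,0,0,0,0,0,0,0,0,0]}' && python3 -m jog '{"jaw":[91,91,91,91,91,91,91,91,91,91],"slide":[[1,-0.85,0],[1,-0.85,0],[1,-0.85,0],[1,-0.85,0],[1,-0.85,0],[1,-0.85,0],[1,-0.85,0],[1,-0.85,0],[1,-0.85,0],[0.5,-0.4,0]],"spin":[0,0,0,0,0,0,0,0,0,0]}' && python3 -m jog '{"jaw":[91,91,91,91,91,91,91,91,91,91],"slide":[[0,0,0],[0,0,0],[0,0,0],[0,0,0],[0,0,0],[0,0,0],[0,0,0],[0,0,0],[0,0,0],[0,0,0]],"spin":[-0.5,-1,-1,-1,-1,-1,-1,-1,-1,-0.2]}'
python3 - <<'E'
from h import *
import cv2
np.set_printoptions(precision=1,suppress=True)
s=env.state();print(s["time_s"],s["ee_pos"],s["ee_rot"],s["qpos"])
m=env.camera_model("wrist");np.save("w1.npy",m,allow_pickle=True)
cv2.imwrite("pics/w1.png",env.grab_frame("wrist")[:,:,::-1])
T=np.array(m["camera_from_world"]);print(m["fx"],m["cx"],m["cy"],-T[:3,:3].T@T[:3,3],T[:3,:3])
E
```

```text
time_s: 1.1
ee_pos: [370.0, -234.8, 306.8]
ee_rot: [180.0, 0.0, 16.9]
force: [0.3, -0.2, -0.4]
gripper_width: 90.7
gripper_force: 0.0
time_s: 2.1
ee_pos: [573.0, 80.1, 305.7]
ee_rot: [-180.0, 0.1, 17.0]
force: [-0.2, -1.8, -0.3]
gripper_width: 91.1
gripper_force: 0.0
time_s: 3.1
ee_pos: [571.8, 76.9, 306.6]
ee_rot: [-180.0, 0.0, 86.5]
force: [-0.6, 0.3, 0.0]
gripper_width: 91.0
gripper_force: 0.0
3.1 [571.8  76.9 306.6] [-180.     0.    86.5] [ 6.5 15.8 75.5 -0.  88.8 10. ]
325.19226210127806 275.66059199757666 207.99987213702963 [576.5 150.9 511.3] [[ 1.  -0.1 -0. ]
 [ 0.1  1.  -0.3]
 [ 0.   0.3  1. ]]
```

View pics/w1.png

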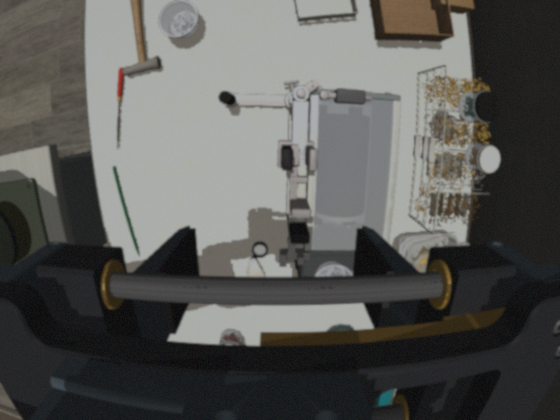

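The wrist view shows the gate running down the image. The hinge is near (305,92), the safety button and post near (288,157) and (309,157), the main post near (299,208), the tab near (298,232), and the bumper near (227,98). I'll take a sharper crop.

Run:
```python
import cv2
a=cv2.imread("pics/w1.png")[78:258,212:342]
cv2.imwrite("pics/w1c.png",cv2.convertScaleAbs(cv2.resize(a[:, :],(520,720),interpolation=cv2.INTER_CUBIC)[:590] if 0 else cv2.resize(a,None,fx=10/3,fy=10/3,interpolation=cv2.INTER_CUBIC),alpha=1.6))
```

```text
(no output)
```

View pics/w1c.png

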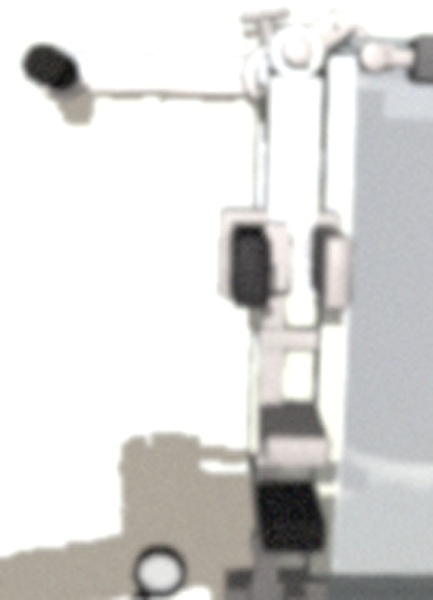

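Run:
```python
from h import *
np.set_printoptions(precision=1,suppress=True)
m=np.load("w1.npy",allow_pickle=True).item()
P=dict(spost=(338,271),btn=(252,270),mpost=(297,451),tab=(292,531),hinge=(296,48),bump=(42,63))
Z=dict(hinge=150,bump=68);t=env.camera_model("top")
Tp=dict(spost=(196,241),btn=(193,284),mpost=(308,258),tab=(366,265))
W={};
for k,(u,v) in P.items():
    r=fray(m,212+u*.3,78+v*.3);W[k]=onz(r,Z.get(k,200))
    print(k,W[k],tri([r,ray(t,190+Tp[k][0]/5,110+Tp[k][1]/5)]) if k in Tp else "")
LOC["hinge"]=(0,0)
for ks in (["spost","btn","mpost","tab"],["spost","btn","mpost","tab","hinge"]):
    a,h,R,e=fit([LOC[k] for k in ks],[W[k] for k in ks]);print(a,h,"\n",e)
b=W["bump"][:2]-h;print("bump r",np.hypot(*b),"in tumbler",R.T@b)
```

```text
spost [610.4 111.7 200. ] [611.3 110.5 186.2]
btn [585.5 113.3 200. ] [586.4 111.7 194.7]
mpost [596.1  58.2 200. ] [597.4  58.2 203.9]
tab [593.6  32.7 200. ] [595.6  31.2 199.8]
hinge [605.7 180.8 150. ] 
bump [509.4 188.6  68. ] 
-4.958892342526895 [606.6 180.2] 
 [[-0.3  0. ]
 [ 0.3 -0.5]
 [ 0.1 -0.5]
 [-0.1  0.9]]
-4.644505678077934 [605.9 180.4] 
 [[-0.  -0.1]
 [ 0.5 -0.6]
 [ 0.  -0.6]
 [-0.3  0.9]
 [-0.2  0.4]]
bump r 96.85067579617764 in tumbler [-96.8   0.4]
```

```bash
python3 -m jog '{"jaw":[91,91,91,91,91,91,91,91,91,91],"slide":[[0.3,0.25,0],[0.4,0.3,0],[0.4,0.3,0.3],[0.14,0.15,0.5],[0,0,0.7],[0,0,0.6],[0,0,0.3],[0,0,0],[0,0,0],[0,0,0]],"spin":[0.16,0,0,0,0,0,0,0,0,0]}'; python3 -c "
from workcell import env
s=env.state();print(s['ee_pos'],s['ee_rot'])"
```

```text
time_s: 4.15
ee_pos: [605.7, 112.5, 235.9]
ee_rot: [179.9, -0.0, 85.2]
force: [-0.8, 1.3, -0.0]
gripper_width: 90.7
gripper_force: 0.0
[605.66656547 112.49594241 235.93211079] [ 1.79879246e+02 -2.65562894e-02  8.52056230e+01]
```

```bash
python3 -m jog '{"jaw":[91,91,91,91,91,91,91,91],"slide":[[0,-0.05,0.3],[0,0,0.5],[0,0,0.5],[0,0,0.5],[0,0,0.3],[0,0,0.17],[0,0,0],[0,0,0]],"spin":[0,0,0,0,0,0,0,0]}' 12 && python3 -m jog '{"jaw":[70,50,42,38,36,34,32,30,28,26],"slide":[[0,0,0],[0,0,0],[0,0,0],[0,0,0],[0,0,0],[0,0,0],[0,0,0],[0,0,0],[0,0,0],[0,0,0]],"spin":[0,0,0,0,0,0,0,0,0,0]}' 12
```

```text
time_s: 4.95
ee_pos: [603.9, 112.5, 167.3]
ee_rot: [179.9, -0.0, 85.2]
force: [-0.5, 0.0, 0.6]
gripper_width: 91.4
gripper_force: 0.0
time_s: 5.95
ee_pos: [603.1, 112.5, 166.7]
ee_rot: [-180.0, 0.0, 85.2]
force: [-2.9, 0.4, 1.6]
gripper_width: 26.2
gripper_force: 1.5
```

```bash
python3 -m jog '{"jaw":[24,23,22,21,20,18,18,18,18],"slide":[[0,0,0],[0,0,0],[0,0,0],[0,0,0],[0,0,0],[0,0,0],[0,0,0],[0,0,0],[0,0,0]],"spin":[0,0,0,0,0,0,0,0,0]}' 20
```

```text
time_s: 6.85
ee_pos: [604.6, 112.3, 167.2]
ee_rot: [179.9, -0.0, 85.2]
force: [1.4, -0.1, 2.5]
gripper_width: 17.9
gripper_force: 1.0
```

Run:
```python
from h import *
import cv2
m=env.camera_model("wrist")
a=env.grab_frame("wrist")[:,:,::-1];cv2.imwrite("pics/w2.png",a)
s=env.state();print(s["gripper_width"],s["gripper_force"],s["force"],s["ee_pos"])
T=env.grab_frame("top")[100:230,180:320,::-1]
a=cv2.convertScaleAbs(cv2.resize(a[90:290,180:380],(600,600),interpolation=cv2.INTER_CUBIC),alpha=1.6)
cv2.imwrite("pics/w2c.png",a)
```

```text
18.237027636978606 1.071965703740716 [ 2.08917664 -0.95154518  2.68028547] [604.48890101 112.381892   167.13472794]
```

View pics/w2c.png

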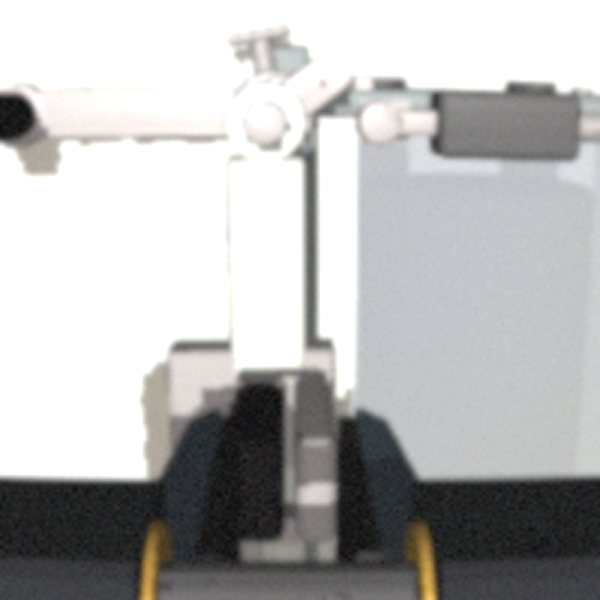

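The crop shows the black button (235-283) right next to the steel post (297-335), both between the fingers. It's home or within about 1 mm of it. The reported grip is only 1 N, so I'll squeeze harder to make sure.

```bash
python3 -m jog '{"jaw":[16,14,12,10,10,10,10,10],"slide":[[0,0,0],[0,0,0],[0,0,0],[0,0,0],[0,0,0],[0,0,0],[0,0,0],[0,0,0]],"spin":[0,0,0,0,0,0,0,0]}' 30
```

```text
time_s: 7.75
ee_pos: [603.4, 112.5, 167.1]
ee_rot: [180.0, -0.0, 85.2]
force: [-0.3, 0.3, 5.6]
gripper_width: 10.3
gripper_force: 2.6
```

Run:
```python
from h import *
import cv2
a=env.grab_frame("wrist")[:,:,::-1];b=env.grab_frame("scene")[:,:,::-1]
f=lambda i:cv2.convertScaleAbs(cv2.resize(i,(400,400),interpolation=cv2.INTER_CUBIC),alpha=1.6)
cv2.imwrite("pics/w3c.png",np.hstack([f(a[190:290,230:330]),f(b[140:260,190:310])]))
```

```text
(no output)
```

View pics/w3c.png

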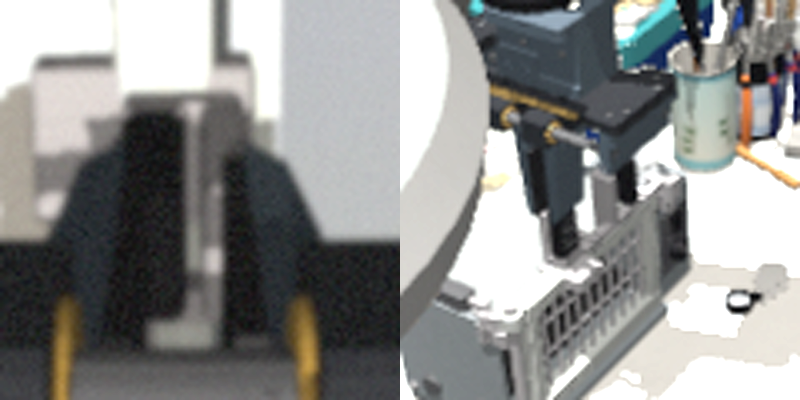

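```bash
cat >> h.py <<'E'
def proj(m,P,fish=False):
    T=np.array(m["camera_from_world"]);p=T[:3,:3]@np.array(P)+T[:3,3];x,y,z=p[0],-p[1],-p[2]
    if not fish: return np.array([m["cx"]+m["fx"]*x/z,m["cy"]+m["fy"]*y/z])
    q=np.hypot(x,y);t=np.arctan2(q,z);return np.array([m["cx"]+m["fx"]*t*x/q,m["cy"]+m["fy"]*t*y/q])
Y=np.radians(-4.75);RT=np.array([[np.cos(Y),-np.sin(Y)],[np.sin(Y),np.cos(Y)]]);H=np.array([606.2,180.3])
def tw(x,r,z): return np.append(H+RT@np.array([x,-r]),z)
E
python3 - <<'E'
from h import *
np.set_printoptions(precision=0,suppress=True)
w=env.camera_model("wrist");s=env.camera_model("scene")
f=lambda P:(4*(proj(w,P,True)-[230,190]),(proj(s,P)-[190,140])*400/120+[400,0])
for n,x in (("btn front t0",-21),("btn rear t0",-10),("btn front t14",-7),("btn rear t14",4),("post front",6),("post rear",14)):
    for r in (57,79):
        for z in (200,155): print(n,r,z,*f(tw(x,r,z)))
for n,x in (("Ftip front pad",3.5-5),("Ftip rear pad",3.5+5)):
    for r in (52,84):
        for z in (167,200): print(n,r,z,*f(tw(x,r,z)))
E
```

```text
btn front t0 57 200 [ 13. 181.] [573. 223.]
btn front t0 57 155 [45. 92.] [578. 271.]
btn front t0 79 200 [ 20. 321.] [591. 208.]
btn front t0 79 155 [ 49. 210.] [595. 256.]
btn rear t0 57 200 [ 91. 181.] [561. 219.]
btn rear t0 57 155 [108.  92.] [566. 267.]
btn rear t0 79 200 [ 95. 321.] [579. 204.]
btn rear t0 79 155 [110. 210.] [583. 251.]
btn front t14 57 200 [112. 181.] [558. 217.]
btn front t14 57 155 [125.  92.] [563. 265.]
btn front t14 79 200 [115. 322.] [576. 203.]
btn front t14 79 155 [127. 210.] [580. 250.]
btn rear t14 57 200 [190. 181.] [546. 213.]
btn rear t14 57 155 [189.  92.] [551. 261.]
btn rear t14 79 200 [190. 322.] [564. 198.]
btn rear t14 79 155 [189. 210.] [569. 246.]
post front 57 200 [204. 181.] [544. 212.]
post front 57 155 [200.  92.] [549. 260.]
post front 79 200 [204. 322.] [562. 197.]
post front 79 155 [200. 210.] [567. 245.]
post rear 57 200 [261. 181.] [535. 209.]
post rear 57 155 [246.  92.] [541. 257.]
post rear 79 200 [258. 321.] [554. 194.]
post rear 79 155 [245. 210.] [559. 242.]
Ftip front pad 52 167 [155.  83.] [552. 254.]
Ftip front pad 52 200 [151. 148.] [548. 219.]
Ftip front pad 84 167 [157. 263.] [577. 232.]
Ftip front pad 84 200 [153. 352.] [574. 197.]
Ftip rear pad 52 167 [216.  83.] [541. 250.]
Ftip rear pad 52 200 [222. 148.] [537. 214.]
Ftip rear pad 84 167 [215. 262.] [567. 228.]
Ftip rear pad 84 200 [220. 352.] [563. 193.]
```

Run:
```python
from h import *
import cv2
s=env.camera_model("scene");w=env.camera_model("wrist")
b=np.mean([env.grab_frame("scene")[:,:,::-1].astype(float) for _ in range(2)],0)
a=env.grab_frame("wrist")[:,:,::-1].astype(float)
f=lambda i,W,H:np.clip(255*(cv2.resize(i,(W,H),interpolation=cv2.INTER_CUBIC).clip(0,255)/255)**.55,0,255).astype(np.uint8)
cv2.imwrite("pics/w4.png",np.hstack([f(a[190:290,240:306],400,600),f(b[150:225,215:265],400,600)]))
```

```text
(no output)
```

View pics/w4.png

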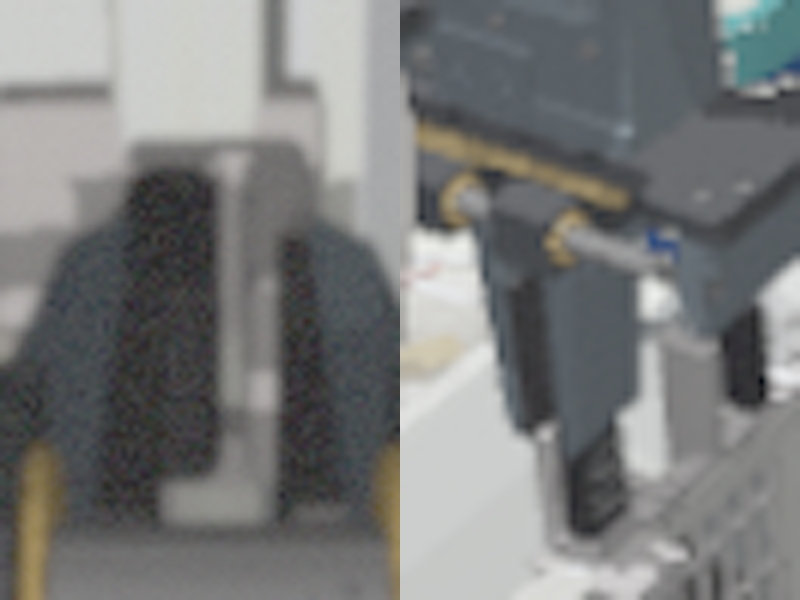

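Comparing projected points with the picture: the button stands at home (travel of about 14), but the real fingertips are about z≈197. That is roughly 30 mm above the reported TCP, so they're riding on the tops of the button and post. I'll reopen and go lower; the open jaws clear the rail and roof at either height. Then I'll squeeze again.

```bash
python3 -m jog '{"jaw":[30,60,91,91,91,91,91,91],"slide":[[0,0,0],[0,0,0],[0,0,0],[0,0,0],[0,0,0.3],[0,0,0.3],[0,0,0.17],[0,0,0]],"spin":[0,0,0,0,0,0,0,0]}' 12 && python3 -m jog '{"jaw":[70,50,40,36,32,28,25,23,21,20],"slide":[[0,0,0],[0,0,0],[0,0,0],[0,0,0],[0,0,0],[0,0,0],[0,0,0],[0,0,0],[0,0,0],[0,0,0]],"spin":[0,0,0,0,0,0,0,0,0,0]}' 12
```

```text
time_s: 8.8
ee_pos: [602.6, 112.2, 141.9]
ee_rot: [-179.8, 0.1, 85.2]
force: [-1.0, 0.5, 0.5]
gripper_width: 70.8
gripper_force: 0.0
time_s: 9.8
ee_pos: [603.4, 112.4, 143.6]
ee_rot: [-180.0, 0.0, 85.2]
force: [0.3, -0.1, 0.3]
gripper_width: 20.6
gripper_force: 12.0
```

```bash
python3 -m jog '{"jaw":[18,16,16,16],"slide":[[0,0,0],[0,0,0],[0,0,0],[0,0,0]],"spin":[0,0,0,0]}' 25
python3 - <<'E'
from h import *
np.set_printoptions(precision=2,suppress=True)
s=env.state();print(s["gripper_width"],s["gripper_force"],s["force"],s["ee_pos"],s["ee_rot"])
print("main129",tw(0,129,0),"main136",tw(0,136,0))
E
```

```text
time_s: 10.2
ee_pos: [603.5, 112.4, 143.7]
ee_rot: [-180.0, 0.0, 85.2]
force: [1.3, 0.9, 2.0]
gripper_width: 20.5
gripper_force: 25.1
20.504607729673452 25.06777971982956 [1.34 0.91 2.03] [603.46 112.42 143.68] [-180.      0.     85.21]
main129 [595.52  51.74   0.  ] main136 [594.94  44.77   0.  ]
```

```bash
python3 -m jog '{"jaw":[50,91,91,91,91,91,91,91,91],"slide":[[0,0,0],[0,0,0],[0,0,0],[0,0,-0.4],[0,0,-0.8],[0,0,-0.6],[-0.5,-0.04,-0.2],[-0.9,-0.04,0],[-0.87,-0.03,0]],"spin":[0,0,0,0,0,0,0,0,0]}' && python3 -m jog '{"jaw":[80,70,56,56,56,56,56,56,56,56],"slide":[[0,0,0],[0,0,0],[0,0,0],[0,0,0],[0,0,0],[0,0,0],[0,0,0],[0,0,0],[0,0,0],[0,0,0]],"spin":[-0.5,-1,-1,-1,-1,-1,-1,-1,-1,-1]}' && python3 -m jog '{"jaw":[56,56,56,56,56],"slide":[[0,0,0],[0,0,0],[0,0,0],[0,0,0],[0,0,0]],"spin":[-1,-0.75,0,0,0]}'
```

```text
time_s: 11.1
ee_pos: [594.0, 43.3, 203.9]
ee_rot: [180.0, 0.0, 85.3]
force: [0.5, 0.9, -0.3]
gripper_width: 88.9
gripper_force: 0.0
time_s: 12.1
ee_pos: [593.9, 43.7, 203.5]
ee_rot: [-179.9, -0.0, 161.5]
force: [0.6, -1.2, -0.4]
gripper_width: 56.2
gripper_force: 0.0
time_s: 12.6
ee_pos: [594.3, 44.4, 203.6]
ee_rot: [-180.0, -0.0, 175.1]
force: [-0.0, 0.8, 0.2]
gripper_width: 56.0
gripper_force: 0.0
```

```bash
python3 -m jog '{"jaw":[56,56,56,56,56,56,56],"slide":[[0,0,0.3],[0,0,0.5],[0,0,0.5],[0,0,0.4],[0,0,0.3],[0,0,0],[0,0,0]],"spin":[0,0,0,0,0,0,0]}' 12 && python3 -m jog '{"jaw":[52,48,45,43,41,40,39,38],"slide":[[0,0,0],[0,0,0],[0,0,0],[0,0,0],[0,0,0],[0,0,0],[0,0,0],[0,0,0]],"spin":[0,0,0,0,0,0,0,0]}' 12
```

```text
time_s: 13.3
ee_pos: [594.7, 44.9, 143.7]
ee_rot: [-180.0, 0.0, 175.2]
force: [-1.9, -1.1, 0.2]
gripper_width: 56.1
gripper_force: 0.0
time_s: 14.1
ee_pos: [594.5, 45.1, 143.6]
ee_rot: [180.0, -0.0, 175.2]
force: [0.2, 1.1, -0.7]
gripper_width: 38.1
gripper_force: 0.7
```

```bash
python3 -m jog '{"jaw":[36,34,32,30,28,26,24,22,20,20],"slide":[[0,0.03,0],[0,0.035,0],[0,0.035,0],[0,0.035,0],[0,0.035,0],[0,0.035,0],[0,0.03,0],[0,0,0],[0,0,0],[0,0,0]],"spin":[0,0,0,0,0,0,0,0,0,0]}' 30
```

```text
time_s: 15.1
ee_pos: [595.1, 52.4, 143.6]
ee_rot: [180.0, -0.0, 175.2]
force: [-0.7, 5.0, -0.0]
gripper_width: 23.2
gripper_force: 30.0
```

```bash
python3 -m jog '{"jaw":[20,20,20,20,20,20],"slide":[[0.15,0.003,0],[0.3,0.0105,0],[0.3,0.0105,0],[0.3,0.0105,0],[0.15,0.003,0],[0,0,0]],"spin":[0.25,0.5,0.5,0.5,0.25,0]}' 30
```

```text
time_s: 15.7
ee_pos: [560.3, 60.1, 143.6]
ee_rot: [180.0, 0.1, 159.2]
force: [3.1, 3.9, -1.9]
gripper_width: 23.2
gripper_force: 30.0
```

```bash
cat > g.py <<'E'
from h import *
np.set_printoptions(precision=2,suppress=True)
s=env.state();p=RT.T@(s["ee_pos"][:2]-H);f=RT.T@s["force"][:2];th=np.arctan2(-p[0],-p[1])
t=np.array([-np.cos(th),np.sin(th)]);n=np.array([-np.sin(th),-np.cos(th)])
print("th",np.degrees(th),"r",np.hypot(*p),"yaw-th",180-4.75-s["ee_rot"][2],"ftan(open+)",f@t,"frad(out+)",f@n,s["force"],s["torque"],s["gripper_width"],s["time_s"],s["qpos"])
E
python3 g.py
```

```text
th 16.163166086336766 r 128.7240058338926 yaw-th 16.02089685627061 ftan(open+) -1.4831259595447155 frad(out+) -4.788020098476962 [ 3.09  3.94 -1.94] [ 0.44 -0.35  0.12] 23.2126291015313 15.7 [  4.95  18.73  94.61  -0.    66.59 -64.28]
```

```bash
python3 -m jog '{"jaw":[20,20,20,20,20,20,20],"slide":[[0.15,0.003,0],[0.3,0.0105,0],[0.3,0.0105,0],[0.3,0.0105,0],[0.3,0.0105,0],[0.3,0.0105,0],[0.3,0.0105,0]],"spin":[0.25,0.5,0.5,0.5,0.5,0.5,0.5]}' 40; python3 g.py
```

```text
time_s: 16.4
ee_pos: [513.0, 90.9, 143.6]
ee_rot: [-180.0, 0.2, 133.2]
force: [3.6, 0.9, -3.0]
gripper_width: 23.1
gripper_force: 40.0
th 41.45651087169199 r 129.1450098036458 yaw-th 42.0557610454313 ftan(open+) -1.8131836538042319 frad(out+) -3.2429280324939476 [ 3.6   0.94 -2.97] [ 0.1  -0.35  0.5 ] 23.11037209601018 16.4 [  8.91  15.01 100.07  -0.19  64.83 -34.2 ]
```

```bash
python3 -m jog '{"jaw":[20,20,20,20,20,20,20,20,20],"slide":[[0.3,0.0105,0],[0.3,0.0105,0],[0.3,0.0105,0],[0.3,0.0105,0],[0.3,0.0105,0],[0.225,0.006,0],[0.15,0.003,0],[0.15,0.003,0],[0,0,0]],"spin":[0.5,0.5,0.5,0.5,0.5,0.375,0.25,0.25,0]}'; python3 g.py
```

```text
time_s: 17.3
ee_pos: [482.1, 143.5, 143.6]
ee_rot: [-179.9, 0.1, 106.3]
force: [0.9, -1.3, 0.6]
gripper_width: 22.9
gripper_force: 40.0
th 68.73691885795549 r 129.4758048605709 yaw-th 68.93923552629582 ftan(open+) -1.5617481404456017 frad(out+) -0.525783039459613 [ 0.95 -1.35  0.59] [-0.24  0.14  0.17] 22.854211355897455 17.3 [ 15.36  13.51 102.16  -0.14  64.38  -0.89]
```

```bash
python3 -m jog '{"jaw":[20,20,20,20,20,20,20,20],"slide":[[0.075,0.001,0],[0.075,0.001,0],[0.075,0.001,0],[0.075,0.001,0],[0.075,0.001,0],[0.075,0.001,0],[0.075,0.001,0],[0,0,0]],"spin":[0.125,0.125,0.125,0.125,0.125,0.125,0.125,0]}'; python3 g.py
```

```text
time_s: 18.1
ee_pos: [478.3, 159.9, 143.6]
ee_rot: [-180.0, 0.0, 99.2]
force: [-0.6, -3.3, 1.8]
gripper_width: 22.7
gripper_force: 40.0
th 76.17744440597724 r 129.4831213634166 yaw-th 76.06132399390972 ftan(open+) -3.1623563217667368 frad(out+) 1.0660579629647382 [-0.55 -3.29  1.75] [-0.69  0.46 -0.05] 22.715411095304876 18.1 [ 17.19  13.62 102.01  -0.02  64.41   8.01]
```

Only spring load so far. I'll creep in half-degree steps until the stop is felt.

```bash
for i in 1 2 3 ; do :; done; python3 -m jog '{"jaw":[20,20,20,20],"slide":[[0.0375,0,0],[0.0375,0,0],[0,0,0],[0,0,0]],"spin":[0.0625,0.0625,0,0]}'; python3 g.py; python3 -m jog '{"jaw":[20,20,20,20],"slide":[[0.0375,0,0],[0.0375,0,0],[0,0,0],[0,0,0]],"spin":[0.0625,0.0625,0,0]}'; python3 g.py
```

```text
time_s: 18.5
ee_pos: [478.0, 162.0, 143.6]
ee_rot: [-180.0, 0.0, 98.2]
force: [-1.8, -4.2, 3.4]
gripper_width: 22.8
gripper_force: 40.0
th 77.1142408870542 r 129.52521938593145 yaw-th 77.04271853317273 ftan(open+) -3.8560270045112204 frad(out+) 2.41595586602369 [-1.85 -4.16  3.44] [-0.65  0.62  0.  ] 22.812339250758555 18.5 [ 17.42  13.65 101.97  -0.    64.42   9.21]
time_s: 18.9
ee_pos: [477.7, 164.3, 143.6]
ee_rot: [-180.0, 0.0, 97.2]
force: [-2.9, -4.1, 3.6]
gripper_width: 22.5
gripper_force: 40.1
th 78.13957079903894 r 129.53826846793268 yaw-th 78.0413767425692 ftan(open+) -3.6759109353405712 frad(out+) 3.426305132924562 [-2.94 -4.07  3.64] [-0.63  0.77 -0.03] 22.520898625706398 18.9 [ 17.67  13.69 101.92   0.    64.43  10.46]
```

```bash
python3 -m jog '{"jaw":[20,20,20,20],"slide":[[0.0375,0,0],[0.0375,0.002,0],[0,0,0],[0,0,0]],"spin":[0.0625,0.0625,0,0]}'; python3 g.py; python3 -m jog '{"jaw":[20,20,20],"slide":[[0.0375,0.001,0],[0,0,0],[0,0,0]],"spin":[0.0625,0,0]}'; python3 g.py
```

```text
time_s: 19.3
ee_pos: [477.4, 166.5, 143.6]
ee_rot: [-180.0, 0.0, 96.2]
force: [-3.0, -4.4, 3.9]
gripper_width: 22.8
gripper_force: 40.1
th 79.14146297763342 r 129.55722721211842 yaw-th 79.04985940800884 ftan(open+) -4.040698579289963 frad(out+) 3.4333183115914943 [-2.98 -4.38  3.86] [-0.69  0.92  0.02] 22.77337130508523 19.3 [ 17.93  13.73 101.85   0.    64.46  11.72]
time_s: 19.6
ee_pos: [477.3, 167.6, 143.6]
ee_rot: [-180.0, 0.0, 95.7]
force: [-3.7, -4.0, 3.8]
gripper_width: 22.9
gripper_force: 40.1
th 79.63397578441324 r 129.55185608876974 yaw-th 79.54876333200718 ftan(open+) -3.6473555784091025 frad(out+) 4.122721576657685 [-3.75 -4.03  3.78] [-0.68  0.85 -0.02] 22.912330981338805 19.6 [ 18.05  13.76 101.82   0.    64.47  12.34]
```

```bash
J='x'; python3 -m jog '{"jaw":[20,20,20],"slide":[[0.0375,0.001,0],[0,0,0],[0,0,0]],"spin":[0.0625,0,0]}' >/dev/null; python3 g.py; python3 -m jog '{"jaw":[20,20,20],"slide":[[0.0375,0.001,0],[0,0,0],[0,0,0]],"spin":[0.0625,0,0]}'>/dev/null; python3 g.py
```

```text
th 80.14701161738101 r 129.53002084598958 yaw-th 80.04757602341952 ftan(open+) -3.2676891458542867 frad(out+) 3.3972782628971836 [-3.09 -3.56  3.62] [-0.72  0.87 -0.05] 22.837653487301374 19.9 [ 18.17  13.78 101.78   0.01  64.48  12.97]
th 80.35897088718443 r 129.54271285907478 yaw-th 80.50678204959905 ftan(open+) -5.485392041836966 frad(out+) 4.201761310519322 [-3.72 -5.82  4.77] [-0.99  0.86  0.14] 22.86293437979514 20.2 [ 18.28  13.81 101.75  -0.07  64.51  13.57]
```

```bash
python3 -m jog '{"jaw":[20,20,20,20],"slide":[[0.025,0.001,0],[0,0,0],[0,0,0],[0,0,0]],"spin":[0.03,0,0,0]}' >/dev/null; python3 g.py;  python3 -m jog '{"jaw":[20,20,20,20],"slide":[[0.02,0,0],[0,0,0],[0,0,0],[0,0,0]],"spin":[0.02,0,0,0]}' >/dev/null; python3 g.py
```

```text
th 80.41191038008404 r 129.5600596166869 yaw-th 80.72571823830259 ftan(open+) -7.695859564561808 frad(out+) 4.279383762374098 [-3.62 -8.03  3.72] [-1.28  0.84  0.16] 23.139300369295672 20.6 [ 18.34  13.82 101.73  -0.15  64.54  13.88]
th 80.4502701034935 r 129.57556467546175 yaw-th 80.86853655391099 ftan(open+) -8.472375801867571 frad(out+) 4.263594784158936 [-3.54 -8.8   4.77] [-1.51  0.82  0.17] 22.61614067753082 21.0 [ 18.39  13.83 101.72  -0.21  64.55  14.1 ]
```

Firm contact: the angle is held at 80.4° (1.40 rad) and the tangential force has risen from 3.6 to 8.5 N. One last look before handing in.

Run:
```python
from h import *
import cv2
a=env.grab_frame("top")[60:330,70:450,::-1];cv2.imwrite("pics/end.png",cv2.convertScaleAbs(cv2.resize(a,None,fx=2.1,fy=2.1,interpolation=cv2.INTER_CUBIC),alpha=1.4))
```

```text
(no output)
```

View pics/end.png

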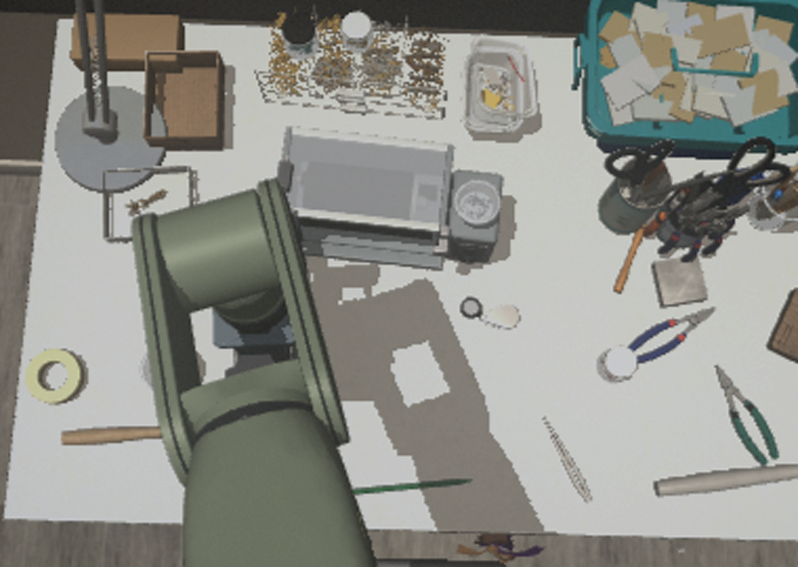

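The picture shows the tumbler front open, with no gate along it at (290-450, 250). The pot (476,203), loupe (490,312), pliers and tweezers all stand where they were, and the arm is over the opened gate. Handing in.

```bash
python3 g.py; python3 -c "
from workcell import env
print(env.job_done())"
```

```text
th 80.44924014873148 r 129.5536701825671 yaw-th 80.86780422581732 ftan(open+) -8.177177291998795 frad(out+) 3.795132308842335 [-3.1  -8.47  5.48] [-1.47  0.81  0.17] 23.007015163936817 21.05 [ 18.39  13.83 101.72  -0.21  64.55  14.1 ]
the job is handed in; nothing more can be done
None
```

I handed the job in at 21 s: safety catch squeezed fully home, bolt catch then squeezed, and the gate swung past its detent to its rubber stop at about 1.40 rad, where the gripper still holds it with a light push (about 8 N). My first squeeze of the safety catch rode too high and slid onto its top, so I went lower and squeezed it again; the last picture showed nothing disturbed, though the arm hid part of the left side.

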